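# Hang the ear defenders and hold the hidden bolt head

### The arm

A 6-joint arm with a two-finger parallel gripper is mounted at the origin on the work surface; the furniture and walls round the work are solid. World frame = base frame: x ahead of the robot, y to its left, z up, the work surface at z = 0. Lengths are in m, angles in degrees, forces in N, time in s.
With the tool pointing down it reaches from about 0.4 to 0.825 m from the base axis. Payload 7 kg.
Tool frame: the origin (TCP) lies between the finger pads; the fingertips stand 19 mm ahead of it and the grasp point (between the pads) is the TCP; z points along the fingers, y is the line along which they close (so a half turn about z gives the same grasp; the last joint's range is limited). The gripper opens to 88 mm and grips with 3 to 60 N. Pads are 19 mm wide; open, the fingers measure 130 mm over their backs; the gripper's body (78 mm by 193 mm) begins 47 mm behind the grasp point.
Start: joints at [16.507, 20.546, 0.682, 0, -70.136, -16.507], TCP at [0.675, -0, 0.246] pointing down, gripper open.
Joint ranges: [-176.03, 176.03], [-82.01, 121.73], [-58.28, 71.71], [-173.87, 95.51], [-174.79, -0.11], [-173.66, 173.66]. Speed limits (degrees/s): [136.94, 136.94, 172.46, 180, 180, 180].

### API

Orientations are given as [roll, pitch, yaw] about the fixed x, y, z axes, in that order (R = Rz(yaw) Ry(pitch) Rx(roll)).
In Python, from plant import r gives the robot as it stands. The module is installed in compiled form; this text tells all that it offers.
- The arm moves only by the shell command python3 -m pendant 'ROWS' [OPENING] [FORCE]. ROWS is JSON, a list of rows, each a list of 6 numbers: the shift along the tool's x, y, z in mm, then the turn, a rotation vector about the tool's x, y, z in rad. In form: [[tx, ty, tz, wx, wy, wz], ...]. A call has 1 to 20 rows; each row is the pose to reach, as a shift and turn from the pose commanded when the call began, along the tool's axes at that moment; what a row does not reach only later rows make up. A row lasts 1/8 s, in which the tool goes at most 62.5 mm and 10.7 degrees, less where a joint would pass 70% of its speed; a pose out of reach is approached as far as the arm can. A call with a gripper value outside its range is refused whole. OPENING is the finger opening in mm, from 0 to 87.6, set as the call begins (- or left out, the last holds). The fingers move at their own pace and stop on an object; FORCE is the grip in N (left out, the last holds). Time passes only in rows, so rows that repeat a pose let the fingers close. It gives the time, the measured TCP pose, the force, the opening and the grip force at its end, in the units of the state.
- r.get_state(): the state, without advancing time (a new reading comes with each control period).
- r.capture(name): name is "scene" or "side" or "wrist"; returns the picture (480x640x3 uint8, red, green, blue); there is no depth.
- r.camera_params(name): a dict with "mtx" (3x3 intrinsics, pixels), "rvec" (rotation vector, rad) and "tvec" (3), from world to camera coordinates, as OpenCV has them; the wrist camera has in their place "mount" (4x4, takes a point from camera to tool coordinates, whose origin is the TCP and whose axes are the flange's). Camera axes: x right, y down, z forward; pixel columns grow to the right and rows downward; lengths in m; the calibration is good to about 2 mm. A picture is of the moment at which its call begins: read the wrist's pose just before it. camera_params takes no time and is no camera call.
- r.close_job(): hands the job in; it is judged then, once.
The state is a dict: "time_s": time; "joints": joint angles; "qd": joint speeds; "joint_torque": joint torques, N m; "tcp_pos": TCP position; "eef_rot": TCP orientation; "contact_force": force on the tool from outside, world axes, zero at the start; "moment": the same for the moment, N m; "gripper_width": finger opening in m; "gripper_force": force on a finger pad.
Only numpy, scipy, OpenCV 4.12 (cv2) and the standard library are available. Lean on these libraries where they do the work, as an engineer would, in place of code of your own. Each camera call takes 0.05 s, during which the arm holds its last target. There are 200 camera calls.

### The job

Hang the ear defenders by their headband over the loose hanger bar and let go of them; the bar sags under their weight. Then reach down into the gap behind the bracket's front plate, grip the hidden bolt head across its two flats so that it cannot turn and the loaded bar is level again, and finish while still holding the head that way, not touching the ear defenders (so that the nut in front can be tightened). Leave the two ink bottles and the water jar where they stand.

Things in the scene. Friction and masses are not known exactly. Their poses are not given: they have to be found in the camera images.
- ear_defenders: ear defenders standing on their cups, about 180 g. Origin between the cups at their underside, z up; arch in the x-z plane. Overall 154 (x) by 56 (y) mm, cups 70 high, 80 mm free between them. On top of the arch a rubber pad 44 (x) by 28 (y), z = 130 to 156 mm: grasp it, across y. Headband 26 mm wide (y), 4 thick, its inside at z = 126. A half turn about z makes no difference
- band_inside (a point): point of the ear defenders on the inside (underside) of the headband at the top of the arch, 126 mm above their underside; this rests on the bar when they hang
- bracket: fixed stand: base 130 x 130 mm, wooden post, on it a steel U bracket open at top and sides. Origin at the base's centre on the table, x towards the back (yaw up to 0.25 rad). Its two upright plates (84 mm wide, 6 thick, top at z = 205 mm) stand at x = -29 and +29 mm: a gap of 52 mm, its floor at z = 108. The front plate hides the bolt head
- bolt_head (a point): centre of the hidden bolt head, a dark steel block 26 (x) by 16 (y) by 36 (z) mm, in the middle of the gap; this point is 175 mm above the table. The flats to grip face +y and -y, 16 mm apart; axes as the bracket's, turned about x by the joint. Head and bar turn as one: squeezed by upright jaws closing along the bracket's y, the head brings the bar level
- hang_bar: aluminium bar with hub and nut in front of the front plate, fixed on the bolt; origin at the head's centre. The round bar, 16 mm thick, runs along -y at x = -42.5 mm to a black end knob (28 mm thick, y = -165 to -175 mm). A collar (24 mm thick) stands at y = -84 to -90 mm; hang things between collar and knob
- hang_point (a point): point on the axis of the bar midway between collar and end knob (x = -42.5, y = -127.5 mm in the bar's frame); the bar's top is 8 mm above it
- pivot (a joint): angle of bolt, head and bar about the bracket's x, rad: 0 = bar level, positive = its free end sags; stops at -0.06 and 0.24. Slight friction (0.06 N m) keeps the empty bar where it is; with the ear defenders on, it sags slowly to the stop
- ink_black: square black ink bottle 46 x 46 x 62 mm, origin at its underside; a bystander
- ink_blue: square blue ink bottle 46 x 46 x 62 mm, origin at its underside; a bystander
- water_jar: grey round jar, 60 mm across, 56 mm high, origin at its underside; a bystander
There are look-alikes about, which are no part of the job. What is shaped like the ear_defenders but brown or turquoise is not meant.

How it is judged:
By the outcome, as a careful person would: the job done as asked, in the order asked, and still so for the second after the job is handed in, while the arm keeps its last pose, push and grip.
It also fails if it takes over 48 s, if anything falls off the work surface, if the arm or the gripper's body presses on something with over 40 N, if the wrist force passes 120 N, or if a joint passes its speed limit or range.

## Working session

There is one attempt and no reset: what is moved stays moved. The work goes in short steps, Python scripts to look and compute and a shell command to move; the robot and the scene stay as the last step left them, time stands still between calls to the robot, and variables do not carry over. Pictures are saved under pics/ and viewed, at most 10 in all, crops included, and the job is handed in when it is done.

```bash
mkdir -p pics; python3 - <<'E'
from plant import r
import cv2
print(r.get_state())
for n in("scene","side"):
    cv2.imwrite(f"pics/{n}0.png",r.capture(n)[:,:,::-1]); print(n,r.camera_params(n))
print(r.camera_params("wrist"))
E
```

```text
{'time_s': 0.0, 'joints': array([ 1.65074940e+01,  2.05911601e+01,  6.35246363e-01, -2.01547754e-02,
       -7.01365030e+01, -1.65064294e+01]), 'qd': array([ 0.07008723,  0.09814797, -0.0589769 , -0.02023444,  0.07606804,
        0.08211196]), 'joint_torque': array([-8.00930356e-04, -5.82726967e+01,  2.93058443e+01,  6.99745238e+00,
        6.93249181e-03, -2.06530804e-04]), 'tcp_pos': array([ 6.74549672e-01, -1.47612912e-05,  2.44636849e-01]), 'eef_rot': array([ 1.79906008e+02, -8.09418596e-03, -9.00057922e+01]), 'contact_force': array([ 0.13683972,  0.85943406, -0.31086283]), 'moment': array([-0.00284542,  0.02243068,  0.01942379]), 'gripper_force': 0.0, 'gripper_width': 0.08721086935354794}
scene {'mtx': array([[514.75154746,   0.        , 322.9237912 ],
       [  0.        , 514.75154746, 236.55264727],
       [  0.        ,   0.        ,   1.        ]]), 'rvec': array([ 2.17484663, -0.57456778,  0.24824028]), 'tvec': array([-0.4449184 ,  0.25823367,  1.03675304])}
side {'mtx': array([[621.46069734,   0.        , 317.89522691],
       [  0.        , 621.46069734, 235.60513251],
       [  0.        ,   0.        ,   1.        ]]), 'rvec': array([ 1.86910098, -0.52699341,  0.38571129]), 'tvec': array([-0.42899623,  0.21845454,  1.3543331 ])}
{'mtx': array([[361.07952355,   0.        , 319.37346062],
       [  0.        , 361.07952355, 240.4255883 ],
       [  0.        ,   0.        ,   1.        ]]), 'mount': array([[ 8.56290543e-04, -9.56235098e-01, -2.92598196e-01,
         7.96441063e-02],
       [ 9.99999261e-01,  1.07148363e-03, -5.75192682e-04,
        -7.44045262e-05],
       [ 8.63533607e-04, -2.92597487e-01,  9.56235308e-01,
        -1.39583284e-01],
       [ 0.00000000e+00,  0.00000000e+00,  0.00000000e+00,
         1.00000000e+00]])}
```

View pics/scene0.png

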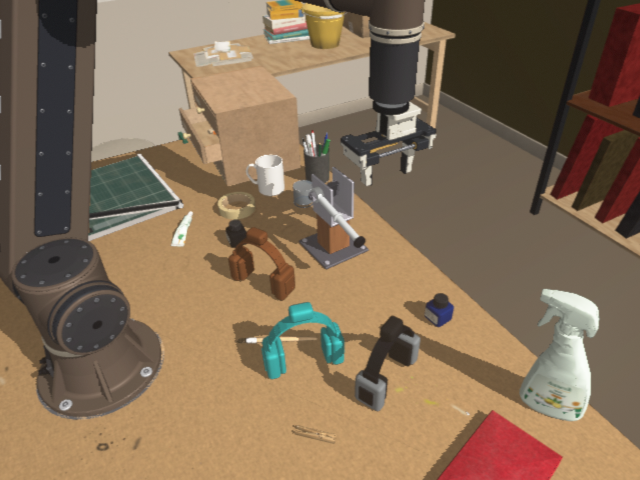

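View pics/side0.png

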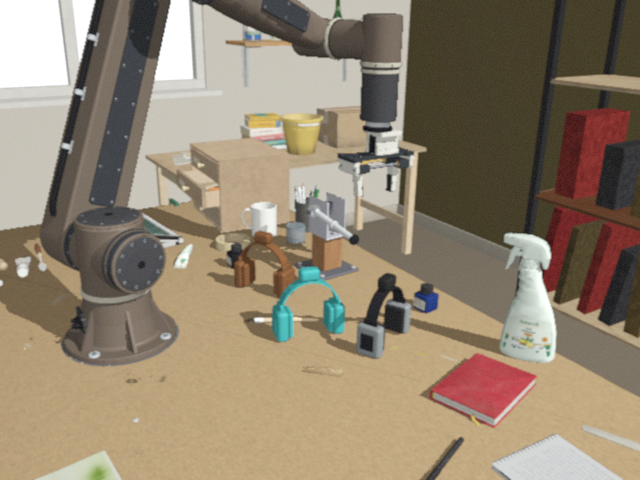

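The scene shows the black/grey ear defenders at scene (388,360) and side (385,315). The bracket's bar runs from (318,195) to the knob at (360,241). I'll zoom in on both.

```bash
python3 - <<'E'
import cv2,numpy as np
s=cv2.imread("pics/scene0.png");d=cv2.imread("pics/side0.png")
f=lambda im,x,y:cv2.resize(im[y:y+100,x:x+133],(400,300),interpolation=cv2.INTER_CUBIC)
cv2.imwrite("pics/zoom.png",np.vstack([np.hstack([f(s,325,312),f(s,270,165)]),np.hstack([f(d,325,265),f(d,270,185)])]))
E
```

```text
(no output)
```

View pics/zoom.png

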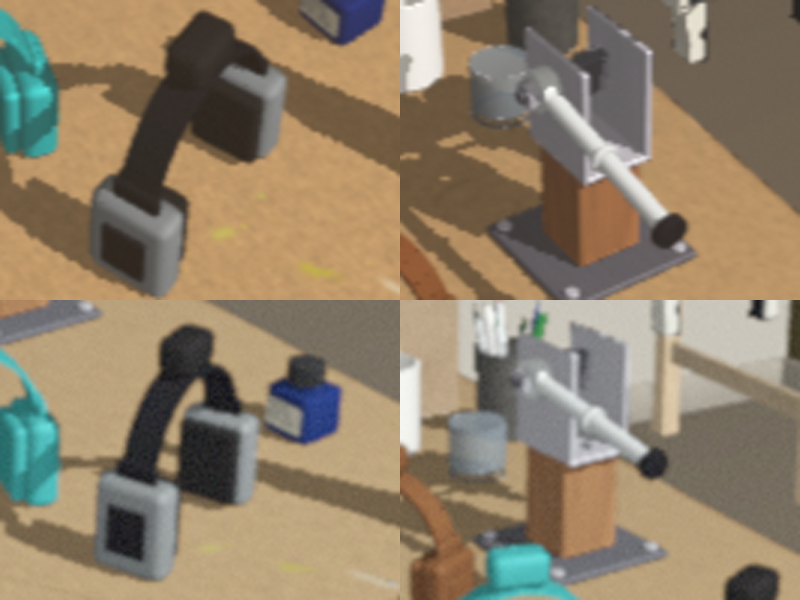

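The zooms give the pad centre at scene (392.7,328.7) and side (387.3,282.3), and the knob at scene (359.3,241.7) and side (354,239). The plate corners are visible too. Next I'll triangulate these and fit the models.

```bash
cat > h.py <<'E'
from plant import r
import cv2,numpy as np
from scipy.optimize import least_squares
from scipy.spatial.transform import Rotation as R
def proj(n,P):
    c=r.camera_params(n);return cv2.projectPoints(np.array(P,float).reshape(-1,3),c["rvec"],c["tvec"],c["mtx"],None)[0].reshape(-1,2)
def tri(a,b):
    return least_squares(lambda p:np.r_[proj("scene",p)[0]-a,proj("side",p)[0]-b],[.6,0,.1])
def wproj(P,st):
    c=r.camera_params("wrist");T=np.eye(4);T[:3,:3]=R.from_euler("xyz",st["eef_rot"],degrees=True).as_matrix();T[:3,3]=st["tcp_pos"]
    W=np.linalg.inv(T@c["mount"]);return cv2.projectPoints(np.array(P,float).reshape(-1,3),cv2.Rodrigues(W[:3,:3])[0],W[:3,3],c["mtx"],None)[0].reshape(-1,2)
E
python3 - <<'E'
from h import *
for n,a,b in [("pad",(392.7,328.7),(387.3,282.3)),("cupN",(371.7,390.3),(370.7,340)),("cupF",(404,349.3),(397.3,316.7)),("knob",(359.3,241.7),(354,239)),("bkTL",(333.3,167.7),(327.7,192.7)),("bkTR",(353.3,180.7),(345.7,200.7)),("frTL",(311.7,174.3),(309.3,198.3))]:
    t=tri(a,b);print(n,t.x.round(4),t.fun.round(1))
# bracket fit
obs={"scene":{"k":(359.3,241.7),"a":(333.3,167.7),"b":(353.3,180.7),"c":(311.7,174.3),"d":(331.7,189.3),"e":(300,241.7),"f":(368.3,249.3)},
"side":{"k":(354,239),"a":(327.7,192.7),"b":(345.7,200.7),"c":(309.3,198.3)}}
def pts(v):
    x,y,w,j=v;Rz=R.from_euler("z",w).as_matrix()
    kn=np.array([0,0,.175])+R.from_euler("x",j).apply([-.0425,-.170,0])
    L={"k":kn,"a":[.032,.042,.205],"b":[.032,-.042,.205],"c":[-.032,.042,.205],"d":[-.032,-.042,.205],"e":[-.065,.065,.004],"f":[.065,-.065,.004]}
    return {k:Rz@np.array(p)+[x,y,0] for k,p in L.items()}
def f(v):
    P=pts(v);return np.concatenate([proj(n,[P[k] for k in o]).ravel()-np.array(list(o.values())).ravel() for n,o in obs.items()])
s=least_squares(f,[.65,.1,0,.1],loss="soft_l1",f_scale=1);print(s.x,f(s.x).round(1))
E
```

```text
pad [ 0.4808 -0.3115  0.1395] [-0.1 -0.   0.2  0. ]
cupN [ 0.423  -0.339   0.0327] [-0.2 -0.   0.2  0. ]
cupF [ 0.5256 -0.2968  0.0404] [ 0.1  0.  -0.1 -0. ]
knob [ 0.555  -0.0832  0.1485] [ 0.1  0.  -0.2 -0. ]
bkTL [0.614  0.1287 0.2037] [ 0.2  0.  -0.2 -0.1]
bkTR [0.6322 0.0676 0.1943] [ 0.1  0.  -0.2 -0. ]
frTL [0.5663 0.1482 0.1901] [ 0.5  0.1 -0.6 -0.2]
[0.58775944 0.08829475 0.06569181 0.16331514] [ 0.3 -0.1  0.5 -1.4  1.   1.1 -0.7  0.  -0.9  1.2 -1.7 -0.4  0.8  0.5
 -0.   0.1 -0.1 -1.   1.  -1.5 -0.9 -2.9]
```

```bash
python3 -m pendant '[[315,195,-40,0,0,1.187],[315,195,-40,0,0,1.187],[315,195,-40,0,0,1.187],[315,195,-40,0,0,1.187],[315,195,-40,0,0,1.187],[315,195,-40,0,0,1.187],[315,195,-40,0,0,1.187],[315,195,-40,0,0,1.187],[315,195,-40,0,0,1.187],[315,195,-40,0,0,1.187],[315,195,-40,0,0,1.187],[315,195,-40,0,0,1.187]]' 87; python3 - <<'E'
from h import *
st=r.get_state();cv2.imwrite("pics/w1.png",r.capture("wrist")[:,:,::-1]);print(st["tcp_pos"],st["eef_rot"],st["joints"],st["time_s"])
c=np.array([.479,-.315,0]);Rz=R.from_euler("z",22,degrees=True)
print(wproj(Rz.apply([[-.022,0,.156],[.022,0,.156],[0,.014,.156],[0,-.014,.156]])+c,st))
E
```

```text
time_s: 1.6
tcp_pos: [0.4802, -0.3147, 0.2855]
eef_rot: [180.0, -0.0, -158.0]
contact_force: [-0.5, 0.3, 0.3]
gripper_width: 0.0873
gripper_force: 0.0
[ 0.48020348 -0.31467323  0.28552702] [ 1.79997467e+02 -2.27747268e-03 -1.57958742e+02] [-1.37205991e+01  9.71780070e+00 -8.79455527e+00 -7.64249498e-04
 -7.14909726e+01 -5.42379003e+01] 1.6
[[320.03535604 207.10983106]
 [319.91822739 261.60790565]
 [338.01782462 235.0114889 ]
 [301.93171052 234.95990015]]
```

View pics/w1.png

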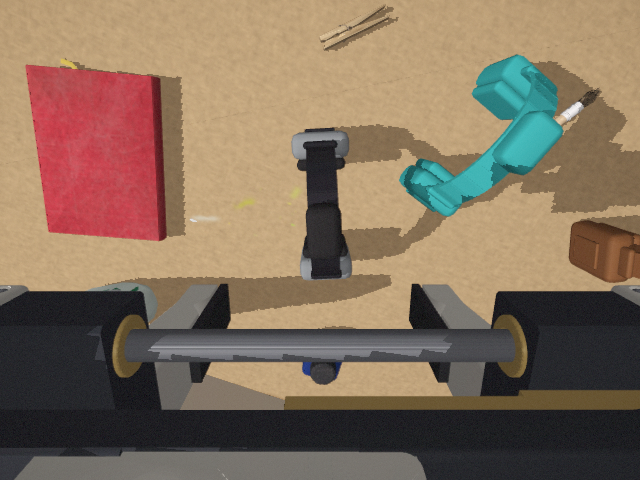

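The pad shows centred at about (324,231), against a prediction of (320,235). That is a correction of +4 mm in tool x and +3 mm in tool y, and I add about 1.5° of yaw. Descending to TCP z = 0.153.

```bash
python3 -m pendant '[[4,3,30,0,0,-0.03],[4,3,70,0,0,-0.03],[4,3,105,0,0,-0.03],[4,3,125,0,0,-0.03],[4,3,132,0,0,-0.03],[4,3,132,0,0,-0.03]]' 87; python3 -m pendant '[[0,0,0,0,0,0],[0,0,0,0,0,0],[0,0,0,0,0,0],[0,0,0,0,0,0],[0,0,0,0,0,0],[0,0,0,0,0,0]]' 10 25; python3 -m pendant '[[0,0,-10,0,0,0],[0,0,-30,0,0,0],[0,0,-60,0,0,0],[0,0,-100,0,0,0],[0,0,-150,0,0,0],[0,0,-180,0,0,0],[0,0,-180,0,0,0],[0,0,-180,0,0,0]]'
```

```text
time_s: 2.4
tcp_pos: [0.4753, -0.3138, 0.1537]
eef_rot: [-180.0, -0.0, -156.3]
contact_force: [0.2, 0.4, 0.6]
gripper_width: 0.087
gripper_force: 0.0
time_s: 3.15
tcp_pos: [0.4751, -0.3137, 0.1536]
eef_rot: [180.0, -0.0, -156.3]
contact_force: [0.7, 0.1, -0.2]
gripper_width: 0.0322
gripper_force: 0.0
time_s: 4.15
tcp_pos: [0.4746, -0.3134, 0.3328]
eef_rot: [179.9, -0.0, -156.3]
contact_force: [0.0, 0.7, -2.9]
gripper_width: 0.0278
gripper_force: 24.9
```

Gripped, but the fingers closed late, so I'll measure the grip height from the pictures. Now to a hover above the bar.

```bash
python3 -m pendant '[[-8,10,-20,0,0,0.02],[-25,30,-37,0,0,0.06],[-48,58,-37,0,0,0.10],[-73,87,-37,0,0,0.15],[-98,117,-37,0,0,0.20],[-123,147,-37,0,0,0.25],[-145,174,-37,0,0,0.29],[-163,196,-37,0,0,0.32],[-176,211,-37,0,0,0.34],[-182,218,-37,0,0,0.348],[-182,218,-37,0,0,0.348],[-182,218,-37,0,0,0.348],[-182,218,-37,0,0,0.348]]'; python3 - <<'E'
from h import *
st=r.get_state();print(st["tcp_pos"],st["eef_rot"])
w=r.capture("wrist")[:,:,::-1];s=r.capture("scene")[:,:,::-1];d=r.capture("side")[:,:,::-1]
for n,i in(("w2",w),("s2",s),("d2",d)):cv2.imwrite(f"pics/{n}.png",i)
print(proj("scene",st["tcp_pos"]),proj("side",st["tcp_pos"]))
f=lambda im,x,y:cv2.resize(im[y:y+150,x:x+200],(400,300),interpolation=cv2.INTER_CUBIC)
a,b=proj("scene",st["tcp_pos"])[0].astype(int),proj("side",st["tcp_pos"])[0].astype(int)
print(a-[100,60],b-[100,60])
cv2.imwrite("pics/z2.png",np.vstack([np.hstack([f(s,a[0]-100,a[1]-60),f(d,b[0]-100,b[1]-60)]),np.hstack([w[150:450,120:520],np.zeros((300,400,3),np.uint8)])]))
E
```

```text
time_s: 5.78
tcp_pos: [0.5539, -0.0416, 0.3706]
eef_rot: [-180.0, -0.0, -176.3]
contact_force: [0.1, -0.1, -1.4]
gripper_width: 0.0278
gripper_force: 24.9
[ 0.55391145 -0.04161903  0.37057055] [-1.79997812e+02 -3.36161767e-03 -1.76270633e+02]
[[349.80347545 139.49051925]] [[346.40848809 145.85131014]]
[249  79] [246  85]
```

View pics/z2.png

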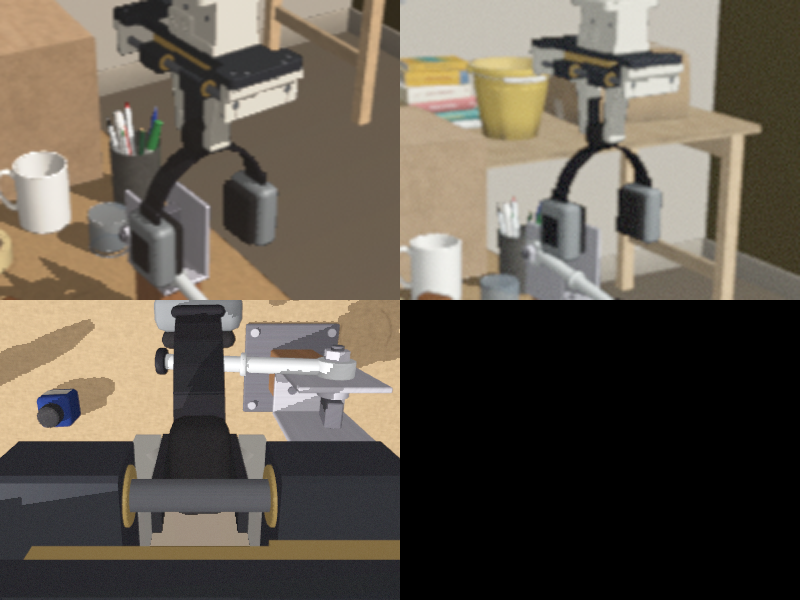

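```bash
python3 - <<'E'
from h import *
st=dict(tcp_pos=np.array([.55391,-.04162,.37057]),eef_rot=[180,0,-176.27])
w=cv2.imread("pics/w2.png")
def pts(v):
    x,y,w,j=v;Rz=R.from_euler("z",w);J=R.from_euler("x",j)
    b=lambda p:np.array([0,0,.175])+J.apply(p)
    L=[b([-.0425,-.17,0]),b([-.0425,-.087,0]),b([0,0,.018]),b([-.0425,-.1275,0]),[-.032,.042,.205],[-.032,-.042,.205],[-.065,-.065,.004],[-.065,.065,.004]]
    return Rz.apply(L)+[x,y,0]
P=wproj(pts([.58776,.0883,.0657,.163]),st);print(P.round(0))
c=w[150:300,260:540].copy();c=cv2.resize(c,(784,420),interpolation=cv2.INTER_CUBIC)
for p in P:
    cv2.drawMarker(c,tuple(((p-[260,150])*2.8).astype(int).tolist()),(0,0,255),0,12)
cv2.imwrite("pics/w2z.png",c)
E
```

```text
[[280. 210.]
 [362. 213.]
 [452. 265.]
 [321. 212.]
 [512. 236.]
 [417. 236.]
 [364. 172.]
 [458. 172.]]
```

View pics/w2z.png

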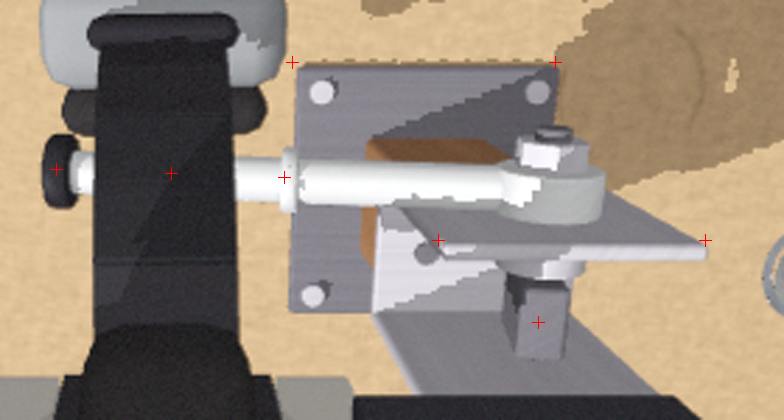

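The model matches the wrist view to within about 1 mm: knob (282,212), collar (364,213), head top (453,265). I'll tilt the tool to the bar's slope and lower it.

```bash
python3 -m pendant '[[0,-2,10,-0.04,0,0],[0,-4,30,-0.08,0,0],[0,-4,60,-0.12,0,0],[0,-4,90,-0.163,0,0],[0,-4,115,-0.163,0,0],[0,-4,135,-0.163,0,0],[0,-4,150,-0.163,0,0],[0,-4,160,-0.163,0,0],[0,-4,165,-0.163,0,0],[0,-4,170,-0.163,0,0],[0,-4,174,-0.163,0,0],[0,-4,174,-0.163,0,0]]'; python3 - <<'E'
from h import *
st=r.get_state()
w=r.capture("wrist")[:,:,::-1];s=r.capture("scene")[:,:,::-1];d=r.capture("side")[:,:,::-1]
for n,i in(("w3",w),("s3",s),("d3",d)):cv2.imwrite(f"pics/{n}.png",i)
f=lambda im,x,y:cv2.resize(im[y:y+100,x:x+133],(400,300),interpolation=cv2.INTER_CUBIC)
cv2.imwrite("pics/z3.png",np.vstack([np.hstack([f(s,290,165),f(d,285,180)]),np.hstack([cv2.resize(w,(400,300)),np.zeros((300,400,3),np.uint8)])]))
E
```

```text
time_s: 7.42
tcp_pos: [0.5543, -0.0449, 0.1965]
eef_rot: [170.7, -0.0, -176.2]
contact_force: [-0.6, 0.3, -1.7]
gripper_width: 0.028
gripper_force: 24.9
```

View pics/z3.png

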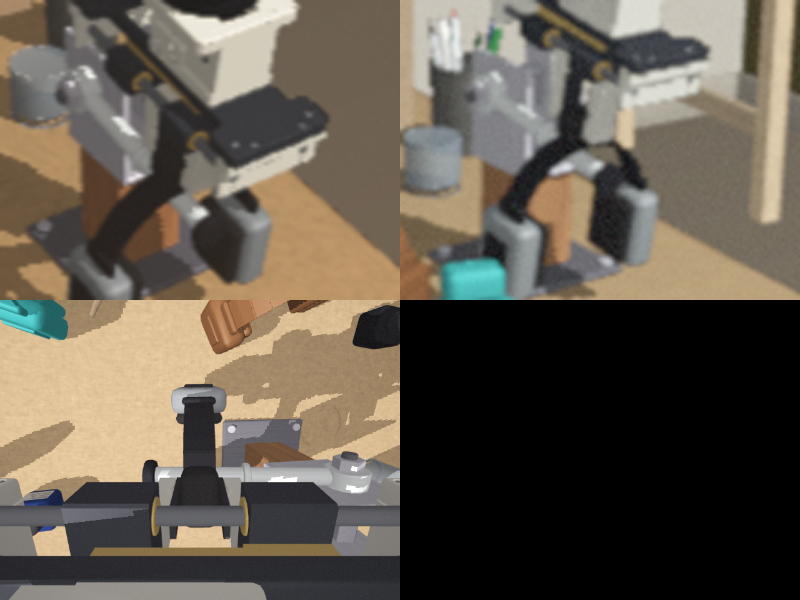

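The bar is now under the band with a small gap: side view, band underside near tile (585,145) and bar near (590,160). Lowering a bit more, then opening slightly.

```bash
python3 -m pendant '[[0,0,2,0,0,0],[0,0,4,0,0,0],[0,0,5,0,0,0],[0,0,6,0,0,0],[0,0,6,0,0,0]]'; python3 -m pendant '[[0,0,0,0,0,0],[0,0,0,0,0,0],[0,0,0,0,0,0],[0,0,0,0,0,0],[0,0,0,0,0,0],[0,0,0,0,0,0]]' 44; python3 - <<'E'
from h import *
s=r.capture("scene")[:,:,::-1];d=r.capture("side")[:,:,::-1]
for n,i in(("s4",s),("d4",d)):cv2.imwrite(f"pics/{n}.png",i)
f=lambda im,x,y:cv2.resize(im[y:y+100,x:x+133],(400,300),interpolation=cv2.INTER_CUBIC)
cv2.imwrite("pics/z4.png",np.hstack([f(s,290,165),f(d,285,180)]))
E
```

```text
time_s: 8.2
tcp_pos: [0.5543, -0.044, 0.1906]
eef_rot: [170.7, -0.0, -176.2]
contact_force: [-0.4, -0.3, -2.1]
gripper_width: 0.0277
gripper_force: 24.9
time_s: 8.95
tcp_pos: [0.5544, -0.044, 0.1907]
eef_rot: [170.7, 0.0, -176.2]
contact_force: [0.3, 0.4, 0.0]
gripper_width: 0.044
gripper_force: 0.0
```

View pics/z4.png

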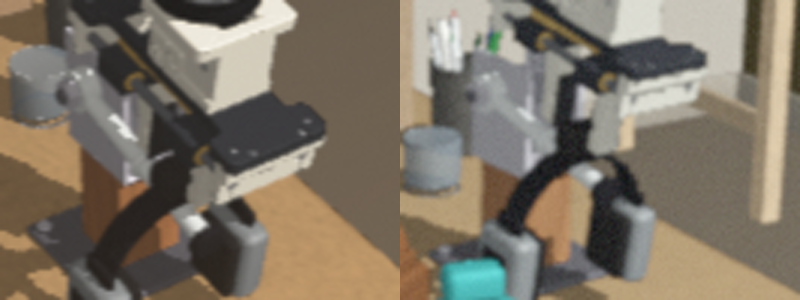

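Released: the band sits on the bar. Retracting along the tool, then moving upright above the bolt head.

```bash
python3 -m pendant '[[0,0,-10,0,0,0],[0,0,-25,0,0,0],[0,0,-50,0,0,0],[0,0,-85,0,0,0],[0,0,-115,0,0,0],[0,0,-130,0,0,0],[0,0,-130,0,0,0],[-10,30,-125,0.03,0,0],[-20,70,-115,0.08,0,0],[-30,110,-100,0.12,0,0],[-40,135,-92,0.15,0,0],[-42,146,-86,0.163,0,0],[-42,146,-86,0.163,0,0],[-42,146,-86,0.163,0,0]]'; python3 - <<'E'
from h import *
st=r.get_state();print(st["tcp_pos"],st["eef_rot"])
w=r.capture("wrist")[:,:,::-1].copy();s=r.capture("scene")[:,:,::-1];d=r.capture("side")[:,:,::-1]
for n,i in(("w5",w),("s5",s),("d5",d)):cv2.imwrite(f"pics/{n}.png",i)
J=R.from_euler("x",.24);Rz=R.from_euler("z",.0657);o=np.array([.5878,.0888,0])
L=np.vstack([J.apply([[-.013,-.008,.018],[-.013,.008,.018],[.013,-.008,.018],[.013,.008,.018],[-.0425,-.17,0]])+[0,0,.175],[[-.032,.042,.205],[-.032,-.042,.205],[-.026,.042,.205],[-.026,-.042,.205]]])
for p in wproj(Rz.apply(L)+o,st): cv2.drawMarker(w,tuple(p.astype(int).tolist()),(0,0,255),0,5)
f=lambda im,x,y:cv2.resize(im[y:y+100,x:x+133],(400,300),interpolation=cv2.INTER_CUBIC)
cv2.imwrite("pics/z5.png",np.vstack([np.hstack([f(s,280,165),f(d,275,180)]),np.hstack([cv2.resize(w,(400,300)),cv2.resize(w[180:330,220:420],(400,300))])]))
E
```

```text
time_s: 10.8
tcp_pos: [0.5874, 0.0879, 0.299]
eef_rot: [180.0, -0.0, -176.3]
contact_force: [-0.2, -1.1, 0.6]
gripper_width: 0.0443
gripper_force: 0.0
[0.58744115 0.0879048  0.29897521] [ 1.79996930e+02 -3.11236069e-02 -1.76256600e+02]
```

View pics/z5.png

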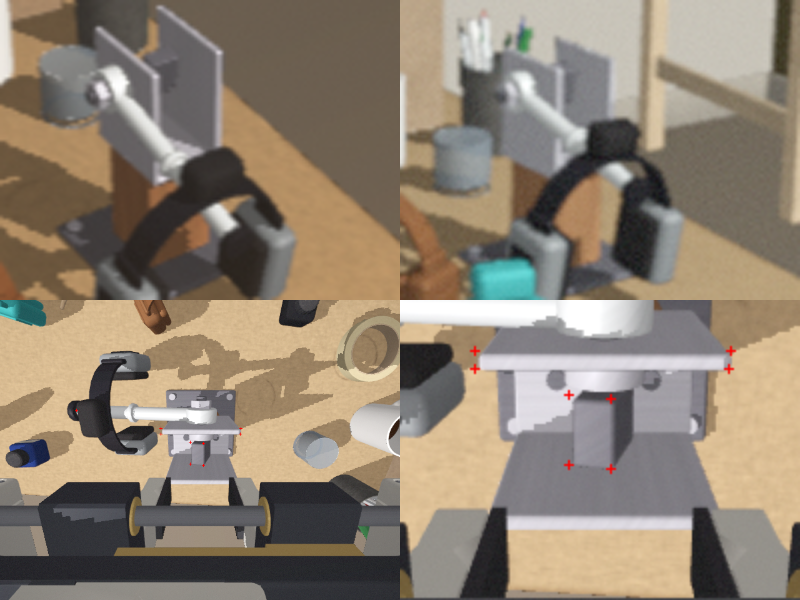

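The ear defenders hang near the knob with the bar sagged. The head top shows at zoom (575–615, 397–468), within about 1 mm of prediction. Going down to the head and squeezing.

```bash
python3 -m pendant '[[0,1,20,0,0,0],[0,1,50,0,0,0],[0,1,80,0,0,0],[0,1,100,0,0,0],[0,1,112,0,0,0],[0,1,120,0,0,0],[0,1,124,0,0,0],[0,1,124,0,0,0]]' 50; python3 -m pendant '[[0,0,0,0,0,0],[0,0,0,0,0,0],[0,0,0,0,0,0],[0,0,0,0,0,0],[0,0,0,0,0,0],[0,0,0,0,0,0],[0,0,0,0,0,0],[0,0,0,0,0,0],[0,0,0,0,0,0],[0,0,0,0,0,0],[0,0,0,0,0,0],[0,0,0,0,0,0]]' 5 55; python3 - <<'E'
from h import *
st=r.get_state();print(st["tcp_pos"],st["eef_rot"],st["gripper_width"],st["contact_force"],st["moment"])
w=r.capture("wrist")[:,:,::-1].copy();s=r.capture("scene")[:,:,::-1].copy();d=r.capture("side")[:,:,::-1].copy()
Rz=R.from_euler("z",.0657);o=np.array([.5878,.0888,0])
L=Rz.apply([[-.0425,-.175,.175],[-.0425,-.087,.175]])+o
for im,P in((w,wproj(L,st)),(s,proj("scene",L)),(d,proj("side",L))):
    for p in P: cv2.drawMarker(im,tuple(p.astype(int).tolist()),(0,0,255),0,5)
f=lambda im,x,y:cv2.resize(im[y:y+100,x:x+133],(400,300),interpolation=cv2.INTER_CUBIC)
cv2.imwrite("pics/z6.png",np.vstack([np.hstack([f(s,280,165),f(d,275,180)]),np.hstack([cv2.resize(w,(400,300)),cv2.resize(w[180:330,220:420],(400,300))])]))
E
```

```text
time_s: 11.95
tcp_pos: [0.5878, 0.0896, 0.1755]
eef_rot: [180.0, 0.0, -176.2]
contact_force: [-0.7, -0.8, -0.2]
gripper_width: 0.0504
gripper_force: 0.0
time_s: 13.45
tcp_pos: [0.5881, 0.0898, 0.1754]
eef_rot: [180.0, 0.1, -176.2]
contact_force: [5.4, 0.1, -0.4]
gripper_width: 0.0162
gripper_force: 55.0
[0.58810611 0.08980221 0.17537739] [ 1.79987411e+02  5.73576552e-02 -1.76220877e+02] 0.016168390556471946 [ 5.41551286  0.05921628 -0.41913685] [ 0.37163229 -1.95081053  0.0283112 ]
```

View pics/z6.png

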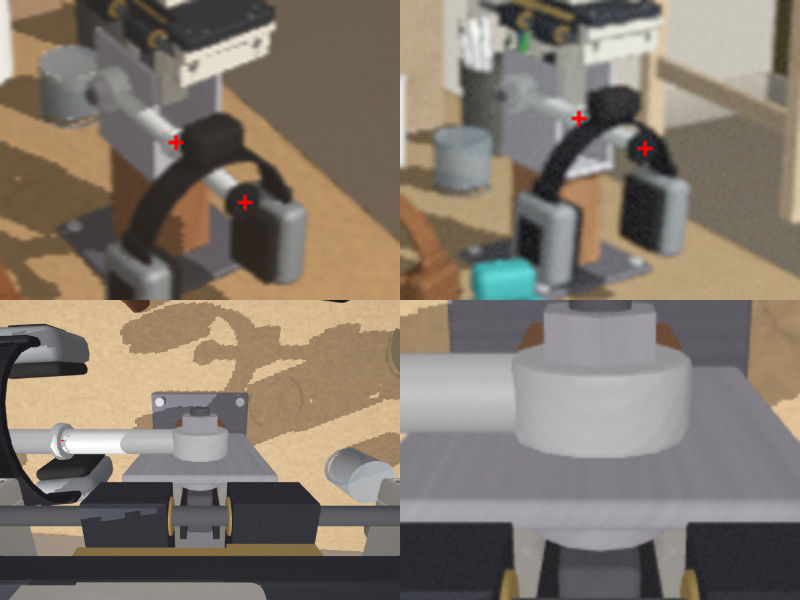

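The bar is level: the knob and collar match the level-model markers, and the opening is 16.2 mm on the 16 mm flats. I'll hold about a second, check it is steady, and hand in.

```bash
python3 -m pendant '[[0,0,0,0,0,0],[0,0,0,0,0,0],[0,0,0,0,0,0],[0,0,0,0,0,0],[0,0,0,0,0,0],[0,0,0,0,0,0],[0,0,0,0,0,0],[0,0,0,0,0,0]]' && python3 -c "
from plant import r
print(r.close_job())"
```

```text
time_s: 14.6
tcp_pos: [0.5881, 0.0898, 0.1754]
eef_rot: [180.0, 0.1, -176.2]
contact_force: [4.8, 0.5, -1.1]
gripper_width: 0.0156
gripper_force: 55.0
the job is handed in; nothing more can be done
None
```

The ear defenders hang on the bar, and I handed the job in at 14.6 s with the gripper still holding the bolt head across its flats at 55 N, the loaded bar level and the gripper clear of the ear defenders.

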